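Seat the horn antenna in its taper cup and check that it rocks free

TASK

Take the horn antenna out of the grey parking block, keep it upright, and seat its brass tapered foot in the matching brass cup of the blue stand, the horn facing along the white line on the stand's foot; press it fully home with a gentle push of about 12 N, never more than 20 N. Still holding it seated, check that it rocks free: swing the horn in its cup about 25 degrees counter-clockwise (seen from above) from the white line, then about 25 degrees clockwise past the line. Finally leave it released, home and upright, facing along the white line again, and leave everything else undisturbed.

Things in the scene. Friction and masses are not known exactly. Their poses are not given: they have to be found in the camera images.
- horn: Horn antenna, 0.20 to 0.33 kg, upright in either hole of the parking block. Origin: centre of its brass foot's underside; z up, x towards the horn's mouth. Foot: cone 14 mm across at z=0 widening to 39 mm at z=34 mm (20 degrees each side), then a flange 50 mm across, z=34 to 39 mm. Copper horn from x=16 to 61 mm, 46 mm wide, z=46 to 90 mm; thin connector to x=-36 mm at z=68 mm.
- grip (a point): Grasp point in the antenna's black grip block, 70 mm above the foot's underside on the antenna's axis. The block is 32 mm (x) by 26 mm (y) and runs from z=39 to 91 mm above the underside: pinch it across y.
- mouth (a point): Middle of the horn's mouth, 60 mm ahead (+x) of the antenna's origin and 68 mm above it; shows which way the horn faces.
- stand: Fixed stand; origin: centre of its underside, on the table. Black foot 130 x 130 x 16 mm, blue sleeve 46 mm across up to 42 mm, brass cup on a short column on the stand's z axis. A white line on the foot runs from the axis to the stand's +x: the horn must face that way. The column is clamped at another height each time, not given by this pose: the cup's mouth is 70 to 99 mm above the table.
- seat_axis (a point): Point on the cup's axis 85 mm above the table; it does not follow the cup's unknown height: find that by feel or sight. The cup's tapered inside (20 degrees each side) is 34 mm across at the mouth, 28 mm deep, 14 mm across at the floor; outside 46 mm. It sits on a spring, 6 N/mm, 8 mm travel, stiff sideways, and does not turn. An off-centre foot stops short and pushes sideways.
- pin (a joint): Sprung contact pin in the cup's floor (m): about 0.0005 with the cup empty, about 0.004 when the foot is fully home, its underside level with the cup's floor and the flange 6 mm above the mouth (the foot first touches it 4 mm before home); its spring is weak, under 1 N.
- cup (a joint): Downward give of the cup on its spring (m): about 0.0002 empty, 0.001 more for each 6 N of downward push (12 N: about 0.0022).
- dock: Fixed grey parking block 90 x 190 x 42 mm; origin: centre of its underside. Two through holes 43 mm across at y=+50 and -50 mm; the antennas' flanges rest on its top, their feet hanging in the holes.
- stub: White stub probe with a steel tapered foot and flange like the horn's, 81 mm tall, 50 mm across, in the other hole of the parking block; leave it. Origin: centre of the foot's underside.
- mouse: Black computer mouse, about 100 x 60 x 36 mm; leave it.
- pod: Red flat debug pod, 60 x 100 x 20 mm; leave it.
- driver: Screwdriver, 170 mm long; leave it.
- attenuator: Brass attenuator, 70 x 28 x 28 mm; leave it.
- spanner: Small spanner, 150 mm long; leave it.
Mind the look-alikes: they are no part of the job. There is more than one size of the horn; the one meant has the size given above.

How it is judged (in metres and radians):
On the way, in this order (a step that is already met when the one before it is completed fails the run):
1. the horn's foot is pressed fully home in the cup, facing along the white line (within about 11 degrees), the cup's spring pushed down by more than 1.5 mm (about 8 N, the antenna's weight included) (value of joint pin above 0.0028 m and horizontal distance between horn and seat_axis below 0.0025 m and angle between horn's own z axis and vertical below 0.06 rad and y of mouth in the frame of stand between -0.012 and 0.012 m and x of mouth in the frame of stand above 0 m and value of joint cup above 0.0015 m), for 0.2 s.
2. still seated, the horn is swung at least 15 degrees counter-clockwise from the white line (value of joint pin above 0.0028 m and horizontal distance between horn and seat_axis below 0.0025 m and y of mouth in the frame of stand above 0.0155 m and x of mouth in the frame of stand above 0 m), for 0.1 s.
3. still seated, the horn is swung at least 15 degrees clockwise past the white line (value of joint pin above 0.0028 m and horizontal distance between horn and seat_axis below 0.0025 m and y of mouth in the frame of stand below -0.0155 m and x of mouth in the frame of stand above 0 m), for 0.1 s.
At the end, for the whole second after the job is handed in: The horn stands released and at rest in the cup: foot within 1.2 mm of home (pin down more than 2.8 mm) and within 2.5 mm of the cup's axis, upright within 3.4 degrees, facing along the white line within about 11 degrees (value of joint pin above 0.0028 m and horizontal distance between horn and seat_axis below 0.0025 m and angle between horn's own z axis and vertical below 0.06 rad and y of mouth in the frame of stand between -0.012 and 0.012 m and x of mouth in the frame of stand above 0 m and linear speed of horn below 0.02 m/s and contact force between horn and stand above 0.8 N); the robot touches nothing.
It fails at once if the cup's spring is pushed down more than 3.8 mm (over 21 N) (value of joint cup above 0.0038 m).
It fails at once if the foot is forced against cup or stand, all its contact forces (wedging included) adding up to more than 75 N (contact force between horn and stand above 75 N).
It fails at once if the horn is tipped more than 35 degrees (angle between horn's own z axis and vertical above 0.6 rad).
It fails at once if a bystander is moved more than 20 mm (distance of any of stub, mouse, pod, driver, attenuator, spanner from where it was at the start of the episode above 0.02 m).
It also fails if it takes over 64 s, if anything falls off the work surface, if the arm or the gripper's body presses on something with over 40 N, if the wrist force passes 120 N, or if a joint passes its speed limit or range.

ROBOT

A 6-joint arm with a two-finger parallel gripper is mounted at the origin on the work surface. World frame = base frame: x ahead of the robot, y to its left, z up, the work surface at z = 0. Lengths are in mm, angles in rad, forces in N, time in s.
With the tool pointing down it reaches from about 325 to 875 mm from the base axis. Payload 4.4 kg.
Tool frame: the origin (TCP) lies on the centre line of the jaws, within the pads' length; the fingertips stand ahead of it and the grasp point (between the pads) lies 6 mm ahead of it (ctrl.tcp_to_tips is the z of the fingertips in the tool frame, in mm); z points along the fingers, y is the direction in which the jaws open and shut (so a half turn about z gives the same grasp; the last joint's range is limited). The gripper opens to 85 mm and grips with 20 to 120 N. Pads are 22 mm wide; open, the fingers measure 114 mm over their backs; the gripper's body (76 mm by 85 mm) begins 54 mm behind the grasp point. The pads swing forward as they close: fully open they stand 13 mm farther back than shut.
Start: joints at [-1.317, 0.207, 1.542, -0, 1.393, -0.15], TCP at [225.915, -528.763, 256.282] pointing down, gripper open.
Joint ranges: [-2.73, 2.73], [-0.86, 2.22], [0.23, 2.46], [-1.11, 4.25], [0.08, 2.63], [-2.82, 2.82]. Speed limits (rad/s): [2.79, 2.79, 3.14, 3.14, 3.14, 3.14].

INTERFACE

Orientations are given as a 3x3 rotation matrix whose columns are the frame's x, y, z axes.
In Python, from plant import ctrl, sensors, optics gives the robot as it stands. Calls block until the motion is done:
- ctrl.move_ptp(position, orientation): joint-space move of the TCP to a pose.
- ctrl.move_l(position, rot=None, vel=150, threshold=None): straight line of the TCP; rot=None keeps the orientation; vel is the mean speed in mm/s. With threshold (N) it stops when the force on the tool has changed by that much, and returns True; else False.
- ctrl.set_joints(angles): joint-space move.
- ctrl.gripper_to(opening, force=None): finger opening in mm; force is the grip in N (None keeps the last); returns when the fingers have stopped.
- ctrl.hold(seconds).
- ctrl.solve_ik(position, orientation): joint angles nearest the present ones, or None.
- sensors.read_state(): the state.
- optics.grab_frame(name): name is "side" or "top"; returns (picture, depth): 480x640x3 uint8, red, green, blue; 480x640 float32, mm along the optical axis (not along the pixel's ray), 0 where there is no reading.
- optics.camera_params(name): a dict with "mtx" (3x3 intrinsics, pixels), "R" (3x3) and "t" (3): a world point X has camera coordinates R X + t. Camera axes: x right, y down, z forward; pixel columns grow to the right and rows downward; lengths in mm; the calibration is good to about 2 mm. A picture is of the moment at which its call begins. camera_params takes no time and is no camera call.
A pose or a line that the arm cannot do raises ctrl.MotionError and nothing moves.
- ctrl.finish_job(): hands the job in, once; it reports no verdict.
The state is a dict: "t": time; "q": joint angles; "qvel": joint speeds; "tau": joint torques, N m; "eef_pos": TCP position; "eef_rot": TCP orientation; "force": force on the tool from outside, world axes, zero at the start; "wrist_torque": the same for the moment, N m; "grip_width": finger opening in mm.
Only numpy, scipy, OpenCV 4.12 (cv2) and the standard library are available. Lean on these libraries where they do the work, as an engineer would, in place of code of your own. Each camera call takes 0.05 s, during which the arm holds its last target.

## Working session

There is one attempt and no reset: what is moved stays moved. The work goes in short steps, each a Python script; the robot and the scene stay as the last script left them, time stands still between calls to the robot, and variables do not carry over. Pictures are saved under pics/ and viewed, and the job is handed in when it is done.

```bash
ls; mkdir -p pics; python3 - <<'E'
from plant import ctrl,sensors,optics
import cv2,numpy as np
for n in("side","top"):
    p,d=optics.grab_frame(n); cv2.imwrite(f"pics/{n}0.png",p[:,:,::-1]); np.save(f"{n}0.npy",d); 
    c=optics.camera_params(n); print(n,c, "cam pos",-c["R"].T@c["t"])
s=sensors.read_state();print(s,ctrl.tcp_to_tips)
E
```

```text
pics
side {'mtx': array([[511.71553099,   0.        , 320.23429826],
       [  0.        , 511.71553099, 244.88456855],
       [  0.        ,   0.        ,   1.        ]]), 'R': array([[ 0.69755748,  0.71641466,  0.01279062],
       [ 0.45286712, -0.42697305, -0.78269112],
       [-0.55527014,  0.55176449, -0.62227889]]), 't': array([-391.25825464, -192.85050597, 1557.46812334])} cam pos [1225.07631945 -661.39443023  823.24158901]
top {'mtx': array([[525.18885016,   0.        , 315.27484396],
       [  0.        , 525.18885016, 236.28106398],
       [  0.        ,   0.        ,   1.        ]]), 'R': array([[ 0.02614596, -0.99964357,  0.00539628],
       [-0.99108698, -0.02662678, -0.13052817],
       [ 0.13062533, -0.00193539, -0.99142992]]), 't': array([  -7.42452395,  564.6092406 , 1442.80690026])} cam pos [ 371.30385876   10.40424789 1504.17939943]
{'t': 0.1, 'q': array([-1.31751740e+00,  2.07329165e-01,  1.54281203e+00,  5.11183116e-05,
        1.39350127e+00, -1.50488078e-01]), 'qvel': array([ 5.95115683e-04, -3.62800196e-03, -2.77137496e-03, -6.94355120e-05,
        3.85426624e-04, -1.95735647e-03]), 'tau': array([-6.44302600e-04, -3.84095049e+01, -2.92549199e+01, -2.87304929e-04,
        4.89894126e-03,  2.32920323e-07]), 'eef_pos': array([ 225.75935989, -528.14387257,  255.24456827]), 'eef_rot': array([[ 9.19591166e-01,  3.92876406e-01, -4.64930112e-04],
       [ 3.92876519e-01, -9.19589067e-01,  1.99702587e-03],
       [ 3.57039697e-04, -2.01910747e-03, -9.99997898e-01]]), 'force': array([-0.45940647, -0.12456744, -1.06997342]), 'wrist_torque': array([-0.04243786, -0.01775575, -0.05888812]), 'grip_width': 85.68835459688503} 25.0
```

View pics/side0.png

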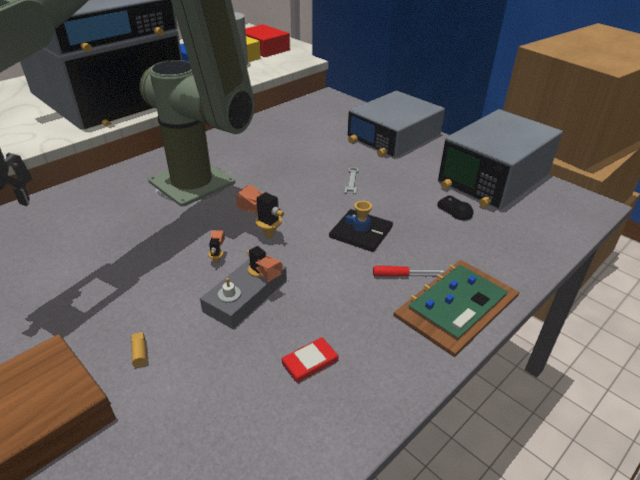

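View pics/top0.png

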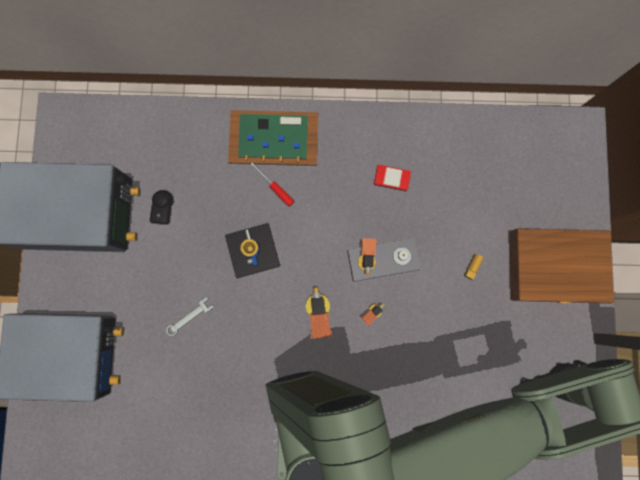

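Three horn candidates:
- Large, loose on the table: side (265,212), top (318,308).
- Small, loose on the table: side (216,245), top (373,313).
- In the grey block: side (262,262), top (368,255).

The one in the parking block fits the description because it is standing in a hole. I'll confirm it in a crop with a size check.

```bash
cat > h.py <<'E'
import numpy as np,cv2
from plant import ctrl,sensors,optics
def rayplane(n,uv,z):
    c=optics.camera_params(n);uv=np.atleast_2d(uv).astype(float)
    o=-c["R"].T@c["t"]; d=(np.linalg.inv(c["mtx"])@np.c_[uv,np.ones(len(uv))].T).T@c["R"]
    return o+d*((z-o[2])/d[:,2])[:,None]
def cloud(n,d):
    c=optics.camera_params(n);v,u=np.mgrid[:480,:640]
    P=(np.linalg.inv(c["mtx"])@np.stack([u.ravel(),v.ravel(),np.ones(u.size)]))*d.ravel()
    return ((P.T-c["t"])@c["R"]).reshape(480,640,3)
def proj(n,X):
    c=optics.camera_params(n);p=c["mtx"]@(c["R"]@np.asarray(X,float)+c["t"]);return p[:2]/p[2]
E
python3 - <<'E'
from h import *
t=cv2.imread("pics/top0.png");s=cv2.imread("pics/side0.png")
a=cv2.resize(t[220:300,335:435],(400,320),interpolation=cv2.INTER_CUBIC)
b=cv2.resize(t[210:290,210:310],(400,320),interpolation=cv2.INTER_CUBIC)
c=cv2.resize(s[235:325,190:300],(400,280),interpolation=cv2.INTER_CUBIC)
e=cv2.resize(s[190:260,310:420],(400,280),interpolation=cv2.INTER_CUBIC)
cv2.imwrite("pics/crop.png",np.vstack([np.hstack([a,b]),np.hstack([c,e])]))
for n in("top","side"):
    im=t if n=="top" else s
    C=cloud(n,np.load(f"{n}0.npy"))
    hsv=cv2.cvtColor(im,cv2.COLOR_BGR2HSV)
    # copper
    m=cv2.inRange(hsv,(3,110,90),(14,225,255))
    k,l,st,ce=cv2.connectedComponentsWithStats(m)
    for i in range(1,k):
        if st[i,4]>25:
            P=C[l==i]; print(n,"copper",ce[i].round(),st[i,4],np.percentile(P,5,0).round(),np.percentile(P,95,0).round(),np.median(P,0).round())
E
```

```text
top copper [274. 140.] 1396 [782.  15.   5.] [936. 264.  16.] [841. 131.  11.]
top copper [565. 265.] 6718 [ 410. -794.   64.] [ 588. -562.   74.] [ 498. -678.   69.]
top copper [368. 246.] 230 [ 514. -153.   77.] [ 553. -120.   96.] [ 534. -136.   89.]
top copper [369. 317.] 130 [ 328. -158.   38.] [ 360. -130.   65.] [ 344. -144.   60.]
top copper [320. 326.] 443 [293. -32. 101.] [347.  11. 119.] [319. -11. 111.]
side copper [248. 198.] 454 [295. -41.  76.] [346.   7. 117.] [317. -26. 108.]
side copper [217. 234.] 105 [ 327. -154.   57.] [ 359. -129.   67.] [ 342. -142.   62.]
side copper [270. 267.] 372 [ 515. -155.   58.] [ 555. -119.   96.] [ 542. -135.   84.]
side copper [455. 317.] 1709 [788.  12.  10.] [938. 263.  15.] [901.  41.  13.]
side copper [260. 271.] 30 [ 506. -155.   52.] [ 539. -146.   70.] [ 519. -152.   65.]
side copper [446. 272.] 29 [781. 189.  10.] [787. 222.  16.] [784. 204.  12.]
side copper [434. 282.] 32 [781. 129.  11.] [788. 172.  21.] [784. 155.  12.]
side copper [421. 292.] 34 [781.  88.  10.] [787. 122.  14.] [784. 104.  12.]
side copper [ 42. 394.] 7891 [ 420. -697.   68.] [ 595. -560.   72.] [ 525. -628.   70.]
```

View pics/crop.png

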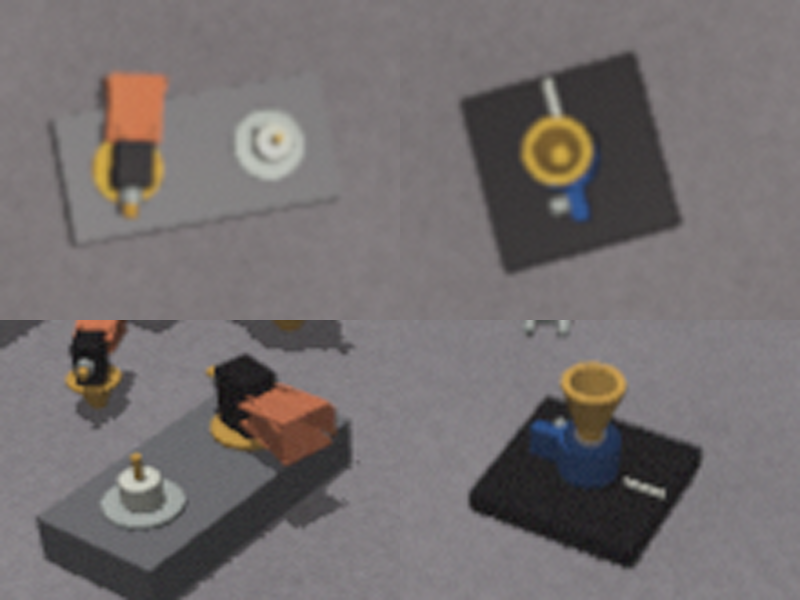

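The crop confirms it: top-left shows the copper horn 46 mm wide in the block's left hole, with the top of the copper near z≈97, which matches 8+90 mm. The cup is at top px (249,248). Next I'll measure the poses.

```bash
python3 - <<'E'
from h import *
im={n:cv2.imread(f"pics/{n}0.png") for n in("top","side")}
C={n:cloud(n,np.load(f"{n}0.npy")) for n in im}
def comp(m,near):
    k,l,st,ce=cv2.connectedComponentsWithStats(m)
    i=1+np.argmin(np.linalg.norm(ce[1:]-near,axis=1)); return l==i
def rect(P):
    r=cv2.minAreaRect(P[:,:2].astype(np.float32)); return np.round(r[0],1),np.round(r[1],1),round(r[2],1)
for n in im:
    X=C[n]; hsv=cv2.cvtColor(im[n],cv2.COLOR_BGR2HSV); h,s,v=cv2.split(hsv)
    x,y,z=X[...,0],X[...,1],X[...,2]
    reg=(np.hypot(x-528,y+140)<110)
    cop=reg&(h<14)&(s>110)&(z>50)
    top=cop&(z>90)
    blk=reg&(v<60)&(z>55)&(np.hypot(x-510,y+140)<60)
    brass=reg&(h>=15)&(h<30)&(s>110)&(z<58)
    dk=reg&(z>36)&(z<48)
    for nm,m in(("cop",cop),("coptop",top),("blk",blk),("blktop",blk&(z>93)),("flange",brass)):
        P=X[m]
        if len(P)>5: print(n,nm,len(P),rect(P),np.percentile(P[:,2],[5,50,95]).round(1),"med",np.median(P,0).round(1), np.argwhere(m).mean(0).round(1)[::-1])
    # stand
    reg=np.hypot(x-545,y-90)<110
    print(n,"stand reg", reg.sum())
    f=proj(n,[545,90,16]);print(f)
    foot=reg&(v<75)&(z<26)&(z>10); P=X[foot]; print(n,"foot",len(P),rect(P),np.median(P[:,2]))
    br=reg&(h>=13)&(h<30)&(s>90)&(z>45);P=X[br];print(n,"brass",len(P),rect(P),np.percentile(P[:,2],[5,25,50,75,95,99]).round(1),np.argwhere(br).mean(0)[::-1].round(1))
    w=reg&(s<60)&(v>150)&(z<30);P=X[w];print(n,"white",len(P),P.round(0).tolist()[:30])
    st=(np.hypot(x-505,y+235)<60)&(z>45)&(s<60)&(v>130);P=X[st];print(n,"stub",len(P),rect(P) if len(P) else 0)
E
```

```text
top cop 223 (array([ 532.3, -137.1]), array([39.9, 45.6]), 87.8) [81.4 88.8 95.9] med [ 534.8 -136.7   88.8] [368.3 246.4]
top coptop 82 (array([ 532.8, -136.9]), array([35.9, 45.7]), 89.9) [90.5 92.8 98. ] med [ 545.2 -138.5   92.8] [369.2 243.3]
top blk 21 (array([ 494.1, -131.4]), array([27. , 16.7]), 6.5) [75.  95.5 98.8] med [ 492.1 -125.1   95.5] [364.7 261. ]
top blktop 15 (array([ 493.6, -132.7]), array([27.1, 16. ]), 1.9) [94.5 96.6 99.2] med [ 498.7 -125.2   96.6] [365.1 259.9]
top flange 72 (array([ 492.3, -136.1]), array([48.8, 37.5]), 79.8) [39.9 45.8 51.9] med [ 494.3 -121.9   45.8] [363.5 262.5]
top stand reg 4586
[286.15500205 243.28679512]
top foot 765 (array([532.6, 157.6]), array([128.4,  66.6]), 17.1) 14.945710743735571
top brass 166 (array([523.8, 181.2]), array([43.6, 32.1]), 7.9) [55.1 64.7 78.3 83.5 87.6 90.2] [250.9 247.1]
top white 2 [[560.0, 196.0, 20.0], [558.0, 197.0, 12.0]]
top stub 207 (array([ 504.5, -224.6]), array([64.3, 95.6]), 1.1)
side cop 445 (array([ 531.7, -134.6]), array([43. , 57.8]), 82.4) [58.3 76.8 95.1] med [ 540.9 -139.1   76.8] [268.6 2
[... 163 characters left out ...]
137.7]), array([26.7, 34.3]), 84.1) [ 61.   94.2 101. ] med [ 498.6 -146.7   94.2] [255.6 255.7]
side blktop 118 (array([ 498. , -137.4]), array([25.8, 33.3]), 85.1) [ 93.7  98.9 101.4] med [ 500.4 -140.2   98.9] [256.8 252. ]
side flange 74 (array([ 498.9, -153.7]), array([44.2, 15.1]), 2.6) [43.8 47.3 49.9] med [ 498.3 -152.9   47.3] [253.2 271.9]
side stand reg 4216
[341.41862736 246.07494737]
side foot 790 (array([534.6, 157.4]), array([130.6,  71.4]), 15.6) 16.425438858311104
side brass 160 (array([526.1, 181. ]), array([43. , 33.3]), 10.9) [51.2 67.9 79.1 84.1 86.2 87.6] [361.6 210.3]
side white 1 [[560.0, 193.0, 22.0]]
side stub 215 (array([ 518.1, -235.7]), array([47.5, 44.3]), 53.2)
```

```bash
python3 - <<'E'
from h import *
im={n:cv2.imread(f"pics/{n}0.png") for n in("top","side")}
C={n:cloud(n,np.load(f"{n}0.npy")) for n in im}
def rect(P):
    r=cv2.minAreaRect(P[:,:2].astype(np.float32)); return np.round(r[0],1),np.round(r[1],1),round(r[2],1)
for n in im:
    X=C[n]; h,s,v=cv2.split(cv2.cvtColor(im[n],cv2.COLOR_BGR2HSV)); x,y,z=X[...,0],X[...,1],X[...,2]
    reg=np.hypot(x-526,y-181)<115
    foot=reg&(z<26)&(z>8)&(v<75); cs,_=cv2.findContours(foot.astype(np.uint8),cv2.RETR_EXTERNAL,cv2.CHAIN_APPROX_NONE)
    c=max(cs,key=cv2.contourArea)[:,0]; hull=cv2.convexHull(c)[:,0]
    P=rayplane(n,hull,16); print(n,"foot ray",rect(P), "cloud",rect(X[foot]))
    w=reg&(s<70)&(v>130)&(z<30)&(z>8)
    q=np.argwhere(w)[:,::-1]; Pw=rayplane(n,q,16); print("white",len(q),rect(Pw) if len(q) else 0); 
    k=np.linalg.norm(Pw[:,:2]-[565,192],axis=1)<40
    if k.sum()>3: vx=cv2.fitLine(Pw[k,:2].astype(np.float32),cv2.DIST_L2,0,.01,.01).ravel(); print(" line",k.sum(),vx, np.degrees(np.arctan2(vx[1],vx[0])), Pw[k].mean(0))
    br=reg&(h>=12)&(h<32)&(s>90)&(z>40)
    rim=br&(z>80)
    cs,_=cv2.findContours(br.astype(np.uint8),cv2.RETR_EXTERNAL,cv2.CHAIN_APPROX_NONE)
    c=max(cs,key=cv2.contourArea)
    for Z in(80,84,88,92):
        P=rayplane(n,c[:,0],Z)[:,:2]
        # points farthest from the camera: rim edge
        cam=(-optics.camera_params(n)["R"].T@optics.camera_params(n)["t"])[:2]
        dv=np.array([526,181])-cam; dv/=np.linalg.norm(dv)
        tt=(P-[526,181])@dv
        Q=P[tt>0.0]; 
        A=np.c_[2*Q,np.ones(len(Q))]; sol=np.linalg.lstsq(A,(Q**2).sum(1),rcond=None)[0]
        print(n,Z,"circ",sol[:2].round(1),"R",np.sqrt(sol[2]+sol[:2]@sol[:2]).round(1),len(Q))
    # horn
    reg=(np.hypot(x-528,y+140)<110)
    blk=reg&(v<70)&(s<100)&(z>60)&(np.hypot(x-497,y+138)<32)
    print("blk",rect(X[blk&(z>92)]), blk.sum())
    cop=reg&(h<14)&(s>110)&(z>50)
    c,_=cv2.findContours(cop.astype(np.uint8),cv2.RETR_EXTERNAL,cv2.CHAIN_APPROX_NONE); c=max(c,key=cv2.contourArea)[:,0]
    print(n,"cop contour poly",[(tuple(p),rayplane(n,p,98)[0].round(1)[:2].tolist()) for p in cv2.approxPolyDP(c,2,True)[:,0]])
im2=np.hstack([cv2.resize(im["top"][230:280,345:395],(400,400),interpolation=cv2.INTER_NEAREST),cv2.resize(im["side"][235:285,235:285],(400,400),interpolation=cv2.INTER_NEAREST)])
cv2.imwrite("pics/crop2.png",im2)
E
```

```text
top foot ray (array([522.9, 186.6]), array([128.3, 127.5]), 17.3) cloud (array([523.4, 187.1]), array([129.3, 128.4]), 17.2)
white 21 (array([536.2, 196.4]), array([89.8,  7.3]), 8.5)
 line 18 [9.3904966e-01 3.4378150e-01 5.6906927e+02 2.0146004e+02] 20.107431 [569.06929417 201.46003772  16.        ]
top 80 circ [523.3 187.1] R 22.0 25
top 84 circ [522.9 186.7] R 21.8 24
top 88 circ [522.5 186.2] R 21.8 24
top 92 circ [522.1 185.7] R 21.7 23
blk (array([ 493.4, -134.4]), array([27.4, 19.4]), 0.6) 86
top cop contour poly [((np.int32(364), np.int32(238)), [555.4, -124.0]), ((np.int32(361), np.int32(240)), [549.8, -116.0]), ((np.int32(362), np.int32(254)), [511.9, -119.2]), ((np.int32(373), np.int32(255)), [510.0, -148.9]), ((np.int32(376), np.int32(240)), [550.9, -156.5])]
side foot ray (array([528.2, 182.5]), array([131.6, 138.1]), 17.4) cloud (array([525.6, 186.8]), array([130.5, 133.8]), 16.4)
white 14 (array([566.6, 202.3]), array([28.2,  4. ]), 16.3)
 line 14 [9.6078867e-01 2.7728173e-01 5.6659167e+02 2.0233708e+02] 16.098036 [566.59168387 202.33708714  16.        ]
side 80 circ [520.1 192.7] R 22.1 25
side 84 circ [523.6 188.3] R 21.7 23
side 88 circ [527.2 184.3] R 21.1 21
side 92 circ [532.4 178.2] R 22.7 17
blk (array([ 497.9, -137.5]), array([25.9, 33.8]), 86.5) 208
side cop contour poly [((np.int32(257), np.int32(259)), [518.3, -154.1]), ((np.int32(256), np.int32(269)), [542.9, -176.6]), ((np.int32(268), np.int32(280)), [587.5, -180.3]), ((np.int32(280), np.int32(274)), [590.5, -149.7]), ((np.int32(279), np.int32(261)), [556.6, -123.5]), ((np.int32(268), np.int32(256)), [526.9, -130.0])]
```

View pics/crop2.png

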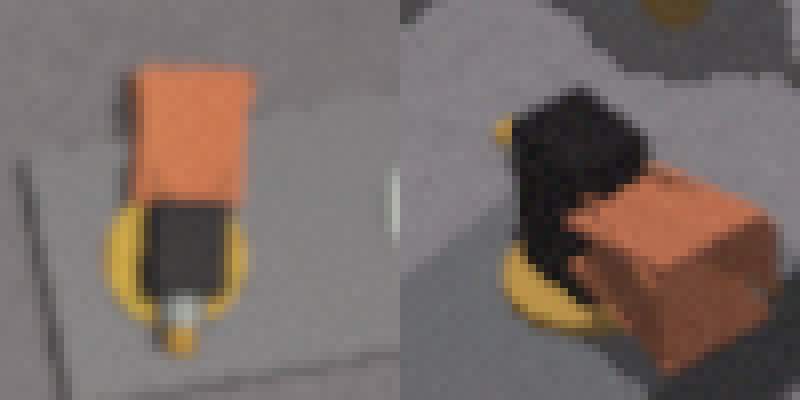

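Measurements:
- **Stand:** axis ≈ (523,187), yaw ≈ 17.3°, cup mouth at z ≈ 85 from where the two views agree.
- **Horn:** axis ≈ (498,-137.5), yaw ≈ -2.5°.

Next is the approach and grasp.

```bash
cat >> h.py <<'E'
def R(yaw,flip=False):
    a=np.radians(yaw)+(np.pi if flip else 0); c,s=np.cos(a),np.sin(a)
    return np.array([[c,s,0],[s,-c,0],[0,0,-1.]])
def F():
    f=[]
    for _ in range(5): ctrl.hold(0.03); f.append(sensors.read_state()["force"])
    return np.mean(f,0)
E
python3 - <<'E'
from h import *
for fl in(False,True):
    for p,y in(([498,-137.5,200],-2.5),([523,187,200],17.3),([523,187,200],45),([523,187,200],-10)):
        q=ctrl.solve_ik(p,R(y,fl)); print(fl,y,None if q is None else np.round(q,2))
# tail check of yaw
print(rayplane("top",[367.75,272.5],76),rayplane("top",[369.2,238.5],98))
E
```

```text
False -2.5 [-0.44  0.14  1.74 -0.    1.26  1.18]
False 17.3 [ 0.19  0.22  1.65 -0.    1.27  1.46]
False 45 [ 0.19  0.22  1.65 -0.    1.27  0.97]
False -10 [ 0.19  0.22  1.65 -0.    1.27  1.93]
True -2.5 [-0.44  0.14  1.74 -0.    1.26 -1.96]
True 17.3 [ 0.19  0.22  1.65 -0.    1.27 -1.69]
True 45 [ 0.19  0.22  1.65 -0.    1.27 -2.17]
True -10 [ 0.19  0.22  1.65 -0.    1.27 -1.21]
[[ 463.98665297 -137.64646709   76.        ]] [[ 554.4433551  -138.08009697   98.        ]]
```

```bash
python3 - <<'E'
from h import *
r=R(-1.5)
ctrl.gripper_to(62)
ctrl.move_ptp([497,-137.5,220],r)
print(F(), sensors.read_state()["eef_pos"],sensors.read_state()["grip_width"])
print(ctrl.move_l([497,-137.5,84],r,vel=100,threshold=8))
s=sensors.read_state();print(s["t"],s["eef_pos"])
for n in("side","top"):
    p,d=optics.grab_frame(n); cv2.imwrite(f"pics/{n}1.png",p[:,:,::-1])
a=cv2.imread("pics/side1.png")[160:320,180:340];b=cv2.imread("pics/top1.png")[180:340,290:450]
cv2.imwrite("pics/c1.png",np.hstack([cv2.resize(a,(400,400)),cv2.resize(b,(400,400))]))
E
```

```text
[-0.17928478 -0.1497749   0.12181217] [ 496.94253744 -138.37849087  220.0820549 ] 61.89525341058175
False
3.8833 [ 497.63827593 -137.7927717    84.75979168]
```

View pics/c1.png

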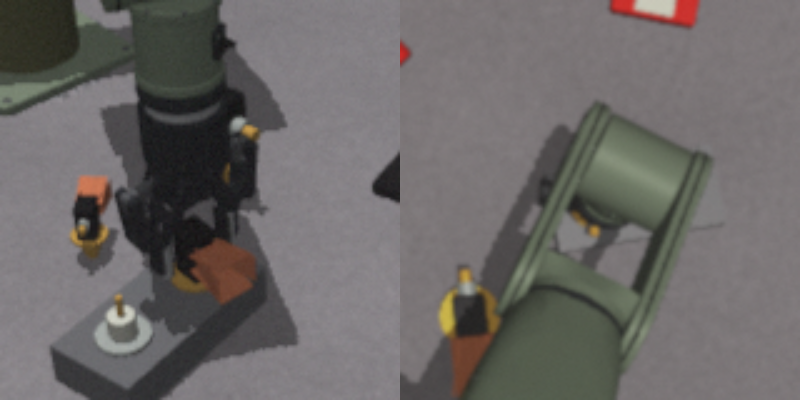

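The fingers straddle the black block at about side px (263,255), with the stub clear. Closing the jaws.

```bash
python3 - <<'E'
from h import *
ctrl.gripper_to(20,force=60); s=sensors.read_state();print(s["grip_width"],s["t"],F())
ctrl.move_l([497,-137.5,150],vel=100); print(F(),sensors.read_state()["grip_width"],sensors.read_state()["eef_pos"])
ctrl.move_l([497,-137.5,215],vel=150)
ctrl.move_ptp([523,187,215],R(17.3)); print(F(),sensors.read_state()["eef_pos"],sensors.read_state()["t"])
for n in("side","top"):
    p,d=optics.grab_frame(n); cv2.imwrite(f"pics/{n}2.png",p[:,:,::-1]);np.save(f"{n}2.npy",d)
a=cv2.imread("pics/side2.png")[120:270,280:430];b=cv2.imread("pics/top2.png")[170:330,170:330]
cv2.imwrite("pics/c2.png",np.hstack([cv2.resize(a,(400,400)),cv2.resize(b,(400,400))]))
E
```

```text
25.243005607112497 4.4 [-0.02187308  0.96702335  2.67726961]
[ 0.17066858 -0.16496923 -2.89710371] 25.162410439596147 [ 496.25214206 -137.1748683   148.9113168 ]
[-0.14210137  0.37237373 -2.76539309] [523.40833582 185.61785302 214.97402524] 7.525
```

View pics/c2.png

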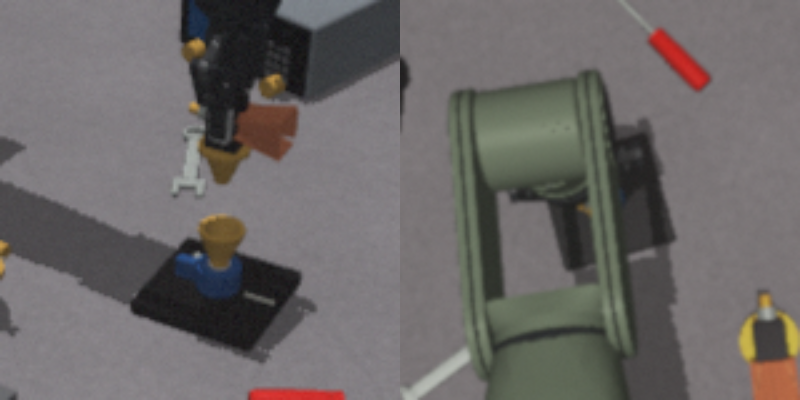

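```bash
python3 - <<'E'
from h import *
im=cv2.imread("pics/side2.png");C=cloud("side",np.load("side2.npy"))
h,s,v=cv2.split(cv2.cvtColor(im,cv2.COLOR_BGR2HSV));z=C[...,2]
br=(h>=12)&(h<32)&(s>90)&(np.hypot(C[...,0]-523,C[...,1]-187)<45)
c=optics.camera_params("side")
for zc,lo,hi in((85,55,105),(155,135,185)):
    m=br&(z>lo)&(z<hi)
    print("zc",zc,m.sum(),C[m].mean(0).round(1))
    for r in np.unique(np.argwhere(m)[:,0]):
        q=np.where(m[r])[0]; print(r,q.min(),q.max(),(q.min()+q.max())/2,len(q))
for Z in(60,70,80,85,139,150,160,173): print(Z,proj("side",[523,187,Z]).round(1))
print(proj("side",[524,187,150])-proj("side",[523,187,150]))
E
```

```text
zc 85 208 [524.9 186.2  77.3]
201 358 364 361.0 7
202 356 368 362.0 13
203 355 369 362.0 15
204 355 370 362.5 16
205 355 371 363.0 17
206 355 371 363.0 17
207 355 371 363.0 17
208 355 370 362.5 16
209 356 370 363.0 14
210 356 369 362.5 14
211 357 368 362.5 12
212 357 368 362.5 12
213 358 367 362.5 10
214 358 367 362.5 10
215 358 366 362.0 8
216 360 366 363.0 7
217 362 364 363.0 3
zc 155 148 [529.3 175.1 169. ]
171 356 356 356.0 1
172 355 356 355.5 2
173 355 356 355.5 2
174 355 372 363.5 5
175 355 373 364.0 9
176 355 373 364.0 14
177 355 372 363.5 18
178 356 372 364.0 17
179 358 370 364.0 13
180 358 369 363.5 12
181 359 368 363.5 10
182 359 368 363.5 10
183 360 367 363.5 8
184 360 367 363.5 8
185 360 366 363.0 7
186 361 365 363.0 5
187 361 365 363.0 5
188 362 363 362.5 2
60 [361.8 213.1]
70 [362.1 209.9]
80 [362.3 206.7]
85 [362.4 205.1]
139 [363.8 187.2]
150 [364.1 183.5]
160 [364.4 180. ]
173 [364.7 175.5]
[0.29874903 0.15484666]
```

```bash
python3 - <<'E'
from h import *
E=[]
for _ in range(10):
    ctrl.hold(.03);E.append(sensors.read_state()["eef_pos"])
print(np.mean(E,0),np.std(E,0)); s=sensors.read_state(); print(s["eef_rot"].round(3))
E
```

```text
[523.16652388 186.53291867 215.06435624] [0.09635685 0.28552915 0.01426468]
[[ 0.955  0.297  0.   ]
 [ 0.297 -0.955  0.   ]
 [ 0.    -0.    -1.   ]]
```

```bash
python3 - <<'E'
from h import *
ctrl.move_l([523.3,187,180],vel=100); ctrl.hold(.3); b=F(); print("base",b); np.save("base.npy",b)
print(ctrl.move_l([523.3,187,128],vel=15,threshold=2.5))
s=sensors.read_state(); print(s["t"],s["eef_pos"],F()-b)
print(sensors.read_state()["eef_pos"])
E
```

```text
base [ 0.24512468  0.12647954 -3.0894864 ]
True
11.4833 [524.0343428  187.55641644 135.68412034] [2.53077182 1.33116193 3.88462132]
[523.96657785 187.55580907 135.51538418]
```

The lateral force of 2.9 N lies exactly along the horn's x axis, so the foot is slightly too far back, which agrees with the side view. I'll back off, shift along +x and go down again.

```bash
python3 - <<'E'
from h import *
b=np.load("base.npy"); u=np.array([.955,.297,0])
p=np.array([523.3,187,0])
ctrl.move_l(p+[0,0,139],vel=60)
p=p+1.3*u
ctrl.move_l(p+[0,0,139],vel=30); ctrl.hold(.2); print(F()-b)
print(ctrl.move_l(p+[0,0,126],vel=10,threshold=2.5))
f=F()-b; s=sensors.read_state(); print(s["t"],s["eef_pos"],f, f@u)
E
```

```text
[-0.19436206  0.20840639  0.67378424]
True
13.3583 [524.89001509 187.9044526  133.51360993] [1.98691317 1.17855895 4.13234106] 2.2475340896466105
```

```bash
python3 - <<'E'
from h import *
b=np.load("base.npy"); u=np.array([.955,.297,0])
p=np.array([523.3,187,0])+1.3*u
for d in(0.9,):
    p=p+d*u
    ctrl.move_l(p+[0,0,136.5],vel=60); ctrl.hold(.15); print("free",F()-b)
    print(ctrl.move_l(p+[0,0,126],vel=10,threshold=2.5))
    f=F()-b; s=sensors.read_state(); print(s["t"],s["eef_pos"],f, f@u, f@[-.297,.955,0])
E
```

```text
free [0.05982268 0.27777252 1.35702339]
True
14.6167 [525.34342096 188.1361279  132.65548871] [1.36749911 0.62045644 4.35563527] 1.4902372130415413 0.1863886627036041
```

```bash
python3 - <<'E'
from h import *
b=np.load("base.npy"); u=np.array([.955,.297,0]);w=np.array([-.297,.955,0])
p=np.array([523.3,187,0])+2.2*u
for d in(0.8,0.8):
    p=p+d*u
    ctrl.move_l(p+[0,0,135],vel=60); ctrl.hold(.1); 
    print(ctrl.move_l(p+[0,0,126],vel=10,threshold=2.5))
    f=F()-b; s=sensors.read_state(); print(s["t"],s["eef_pos"],f, f@u, f@w)
    if f@u<0.7: break
E
```

```text
True
15.5417 [525.6802802  188.17544027 132.50958806] [0.23499366 0.81072242 5.65250308] 0.46520350269955046 0.7044467993092317
```

Lateral force is now about 0.5 N. Pressing to about 12 N in small steps.

```bash
python3 - <<'E'
from h import *
b=np.load("base.npy"); u=np.array([.955,.297,0]);w=np.array([-.297,.955,0])
p=np.array([523.3,187,0])+3.0*u
z=sensors.read_state()["eef_pos"][2]
for i in range(8):
    z-=0.4
    ctrl.move_l(p+[0,0,z],vel=10); ctrl.hold(.1); f=F()-b; s=sensors.read_state(); print(round(z,2),s["t"],s["eef_pos"].round(2),f.round(2), (f@u).round(2), (f@w).round(2))
    if f[2]>10.5: break
E
```

```text
132.11 16.0833 [525.97 188.08 132.14] [-1.56  1.87  6.98] -0.93 2.24
131.71 16.6 [526.01 188.11 131.94] [-2.22  2.27  8.66] -1.44 2.82
131.31 17.1167 [526.06 188.12 131.76] [-2.95  1.86  9.74] -2.27 2.65
130.91 17.6333 [526.07 188.13 131.55] [-3.12  2.03 10.71] -2.37 2.87
```

```bash
python3 - <<'E'
from h import *
b=np.load("base.npy"); u=np.array([.955,.297,0]);w=np.array([-.297,.955,0])
p=np.array([523.3,187,0])+3.0*u
z=130.91
def go():
    ctrl.move_l(p+[0,0,z],vel=10); ctrl.hold(.1); f=F()-b; s=sensors.read_state(); print(p[:2].round(2),round(z,2),round(s["t"],2),s["eef_pos"].round(2),f.round(2), (f@u).round(2), (f@w).round(2));return f
for i in range(4):
    f=go() if i==0 else f
    p=p+0.18*((f@u)*u+(f@w)*w); f=go()
    if abs(f@u)<.8 and abs(f@w)<.8: break
z-=max(0,12-f[2])/6*1.7*0.9; f=go()
np.save("p.npy",p+[0,0,z])
E
```

```text
[526.16 187.89] 130.91 18.15 [526.11 188.11 131.58] [-3.07  2.09 10.44] -2.31 2.91
[525.61 188.27] 130.91 18.67 [525.97 188.2  131.65] [-2.37  0.91 10.02] -1.99 1.57
[525.19 188.43] 130.91 19.18 [525.86 188.22 131.69] [-2.06  0.98 10.35] -1.68 1.55
[524.81 188.61] 130.91 19.7 [525.73 188.31 131.72] [-0.95  0.44  9.74] -0.78 0.7
[524.81 188.61] 130.33 20.22 [525.82 188.27 131.48] [-1.64  0.74 11.2 ] -1.35 1.2
```

```bash
python3 - <<'E'
from h import *
for n in("side","top"):
    p,d=optics.grab_frame(n); cv2.imwrite(f"pics/{n}3.png",p[:,:,::-1]);np.save(f"{n}3.npy",d)
im=cv2.imread("pics/side3.png");C=cloud("side",np.load("side3.npy"))
h,s,v=cv2.split(cv2.cvtColor(im,cv2.COLOR_BGR2HSV));z=C[...,2]
cop=(h<14)&(s>110)&(np.hypot(C[...,0]-523,C[...,1]-187)<90)&(z>60)
P=C[cop&(z>130)];print(len(P),cv2.minAreaRect(P[:,:2].astype(np.float32)),np.percentile(C[cop][:,2],[2,98]),C[cop].mean(0))
a=im[155:265,310:420];b=cv2.imread("pics/top3.png")[195:305,195:305]
cv2.imwrite("pics/c3.png",np.hstack([cv2.resize(a,(400,400),interpolation=2),cv2.resize(b,(400,400),interpolation=2)]))
E
```

```text
143 ((561.4710693359375, 196.9292755126953), (45.277061462402344, 38.43363952636719), 12.350830078125) [105.23580228 142.83045926] [565.36368064 193.51021797 126.76784523]
```

View pics/c3.png

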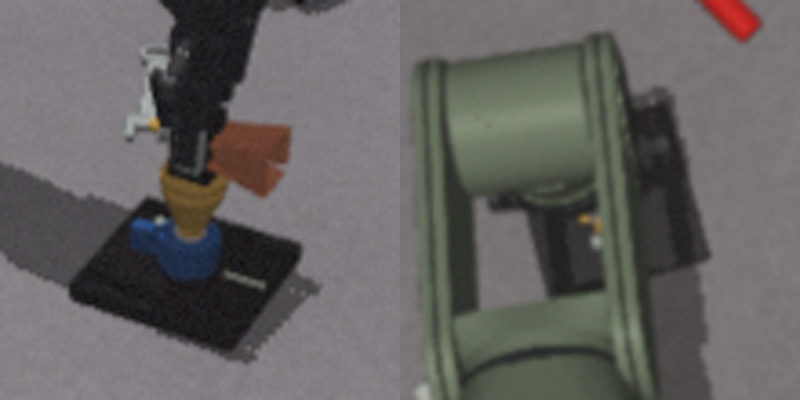

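The side view shows the brass foot down in the cup. The horn's top is at z ≈ 143, so the underside is near 53–55 and level with the expected floor. It faces about 13–17°, along the white line. Before the swing I'll dither a little under about 12 N to settle the taper and estimate the axis offset.

```bash
cat > sw.py <<'E'
from h import *
b=np.load("base.npy")
class S: pass
def go(A,z,yaw,d,vel=10):
    a=np.radians(yaw); r=R(yaw); t=np.array([A[0]+d*np.cos(a),A[1]+d*np.sin(a),z])
    ctrl.move_l(t,r,vel=vel)
    f=[]
    for _ in range(3): ctrl.hold(.025); s=sensors.read_state(); f.append(s["force"])
    f=np.mean(f,0)-b
    yw=np.degrees(np.arctan2(s["eef_rot"][1,0],s["eef_rot"][0,0]))
    print("yaw",round(yaw,1),round(yw,1),"A",np.round(A,2),"z",round(z,2),"t",round(s["t"],2),"eef",s["eef_pos"].round(2),"f",f.round(1),"tz",s["wrist_torque"].round(2),"w",round(s["grip_width"],1),flush=True)
    return f
E
python3 - <<'E'
from sw import *
p=np.load("p.npy"); d=1.5; a=np.radians(17.3); A=p[:2]-d*np.array([np.cos(a),np.sin(a)]); z=p[2]-0.1
for y in(17.3,21,24,17.3,12,17.3):
    f=go(A,z,y,d); A=A+0.12*f[:2]; z-=np.clip((11.5-f[2])*.12,-.3,.3)
f=go(A,z,17.3,d)
np.save("A.npy",[A[0],A[1],z])
E
```

```text
yaw 17.3 17.3 A [523.38 188.16] z 130.23 t 20.64 eef [525.37 188.39 131.29] f [-2.1  0.5 11.6] tz [ 0.08  0.42 -0.  ] w 25.3
yaw 21 21.0 A [523.13 188.22] z 130.25 t 20.97 eef [525.27 188.53 131.29] f [-2.   0.4 11.1] tz [0.08 0.35 0.04] w 25.1
yaw 24 24.0 A [522.89 188.26] z 130.2 t 21.29 eef [525.2  188.58 131.31] f [-1.4  0.2 11.3] tz [ 0.11  0.34 -0.11] w 25.5
yaw 17.3 17.3 A [522.72 188.29] z 130.17 t 21.63 eef [525.24 188.44 131.34] f [-1.5  0.1 10.8] tz [ 0.1   0.27 -0.11] w 25.3
yaw 12 12.0 A [522.54 188.29] z 130.09 t 21.96 eef [525.2  188.3  131.32] f [-0.8  0.6 10.9] tz [ 0.05  0.16 -0.12] w 25.3
yaw 17.3 17.3 A [522.44 188.36] z 130.02 t 22.28 eef [525.19 188.46 131.32] f [-0.9 -0.1 10.8] tz [0.04 0.23 0.09] w 25.7
yaw 17.3 17.3 A [522.34 188.35] z 129.93 t 22.61 eef [525.15 188.45 131.28] f [-0.6  0.2 11.2] tz [0.01 0.21 0.04] w 25.1
```

It is centred, with lateral force under 1 N and vertical force about 11 N. I'll hold briefly, then swing.

```bash
python3 - <<'E'
from sw import *
*A,z=np.load("A.npy"); A=np.array(A); d=1.5
ctrl.hold(.4)
for y in(22,27,32,37,42,45):
    f=go(A,z,y,d); A=A+0.1*f[:2]; z-=np.clip((9.5-f[2])*.1,-.3,.3)
ctrl.hold(.3)
np.save("A.npy",[A[0],A[1],z])
p,dd=optics.grab_frame("side"); cv2.imwrite("pics/side4.png",p[:,:,::-1]);C=cloud("side",dd)
im=cv2.imread("pics/side4.png");h,s,v=cv2.split(cv2.cvtColor(im,cv2.COLOR_BGR2HSV));zz=C[...,2]
cop=(h<14)&(s>110)&(np.hypot(C[...,0]-523,C[...,1]-187)<90)&(zz>60)
P=C[cop&(zz>130)];print(len(P),cv2.minAreaRect(P[:,:2].astype(np.float32)),np.percentile(C[cop][:,2],[2,98]),C[cop].mean(0))
cv2.imwrite("pics/c4.png",cv2.resize(im[155:265,310:420],(500,500),interpolation=2))
E
```

```text
yaw 22 22.0 A [522.34 188.35] z 129.93 t 23.33 eef [525.13 188.56 131.29] f [-1.   0.5 11. ] tz [0.03 0.13 0.05] w 25.2
yaw 27 27.0 A [522.23 188.4 ] z 130.08 t 23.66 eef [525.03 188.68 131.36] f [-0.4  0.1 10.1] tz [0.01 0.08 0.05] w 25.4
yaw 32 32.0 A [522.19 188.41] z 130.14 t 23.98 eef [524.94 188.77 131.38] f [-0.1  0.2 10.8] tz [0.05 0.11 0.06] w 25.5
yaw 37 37.0 A [522.18 188.42] z 130.27 t 24.31 eef [524.86 188.91 131.45] f [-0.6 -0.   9.7] tz [-0.01  0.05  0.08] w 25.5
yaw 42 42.0 A [522.12 188.42] z 130.3 t 24.63 eef [524.78 188.99 131.49] f [0.3 0.2 9.7] tz [0.04 0.03 0.06] w 24.8
yaw 45 45.0 A [522.14 188.44] z 130.32 t 24.96 eef [524.73 189.03 131.5 ] f [0.3 0.4 9.6] tz [-0.06 -0.   -0.09] w 25.8
144 ((551.908447265625, 212.27072143554688), (39.94724655151367, 37.45795440673828), 41.46467590332031) [109.99652811 142.55000006] [557.66989883 208.51448122 128.74903439]
```

View pics/c4.png

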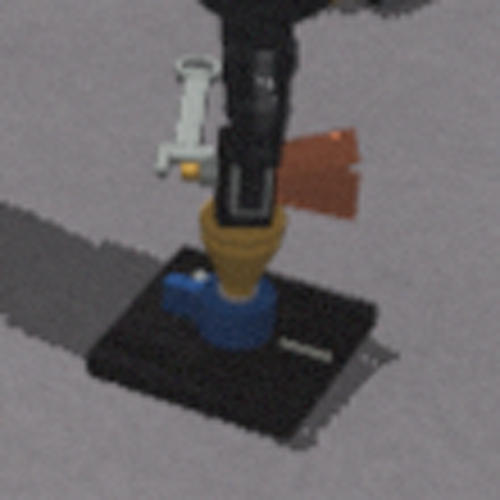

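The horn turned with the gripper: copper yaw is about 41°, and the foot is still seated around px (362,206). Now clockwise.

```bash
python3 - <<'E'
from sw import *
*A,z=np.load("A.npy"); A=np.array(A); d=1.5
for y in(38,31,24,17,10,4,-2,-7,-9):
    f=go(A,z,y,d); A=A+0.1*f[:2]; z-=np.clip((9.5-f[2])*.1,-.3,.3)
ctrl.hold(.3)
np.save("A.npy",[A[0],A[1],z])
p,dd=optics.grab_frame("side"); cv2.imwrite("pics/side5.png",p[:,:,::-1]);C=cloud("side",dd)
im=cv2.imread("pics/side5.png");h,s,v=cv2.split(cv2.cvtColor(im,cv2.COLOR_BGR2HSV));zz=C[...,2]
cop=(h<14)&(s>110)&(np.hypot(C[...,0]-523,C[...,1]-187)<90)&(zz>60)
P=C[cop&(zz>130)];print(len(P),cv2.minAreaRect(P[:,:2].astype(np.float32)),np.percentile(C[cop][:,2],[2,98]),C[cop].mean(0))
cv2.imwrite("pics/c5.png",cv2.resize(im[155:265,310:420],(500,500),interpolation=2))
E
```

```text
yaw 38 38.0 A [522.18 188.48] z 130.33 t 25.66 eef [524.87 188.93 131.5 ] f [-0.2 -0.4 10.7] tz [-0.02  0.06 -0.14] w 25.3
yaw 31 31.0 A [522.16 188.44] z 130.44 t 26.01 eef [524.96 188.79 131.57] f [-0.1  0.5  9.6] tz [ 0.02  0.06 -0.14] w 25.4
yaw 24 24.0 A [522.15 188.49] z 130.46 t 26.36 eef [525.03 188.63 131.55] f [ 0.  -0.4  9.5] tz [-0.04  0.02 -0.13] w 25.6
yaw 17 17.0 A [522.16 188.45] z 130.46 t 26.71 eef [525.1  188.46 131.58] f [-0.2  0.4  9.1] tz [-0.01  0.02 -0.14] w 25.4
yaw 10 10.0 A [522.14 188.49] z 130.42 t 27.06 eef [525.11 188.29 131.51] f [-0.1 -0.5  9.6] tz [ 0.    0.03 -0.11] w 25.3
yaw 4 4.0 A [522.13 188.44] z 130.44 t 27.39 eef [525.13 188.13 131.55] f [-0.3  0.1  9.5] tz [ 0.02  0.01 -0.17] w 25.3
yaw -2 -2.0 A [522.09 188.46] z 130.43 t 27.73 eef [525.14 187.97 131.56] f [ 0.  -0.2  9.8] tz [-0.   -0.03 -0.1 ] w 25.5
yaw -7 -7.0 A [522.09 188.44] z 130.47 t 28.05 eef [525.11 187.88 131.57] f [0.1 0.3 9.7] tz [ 0.02 -0.04 -0.09] w 25.3
yaw -9 -9.0 A [522.1  188.47] z 130.49 t 28.38 eef [525.11 187.82 131.56] f [-0.2  0.1  9.8] tz [ 0.03 -0.07  0.1 ] w 25.4
128 ((561.683349609375, 182.4446258544922), (42.75013732910156, 47.727691650390625), 77.88301849365234) [104.16675293 142.83391635] [564.71079019 179.81846799 123.29747807]
```

View pics/c5.png

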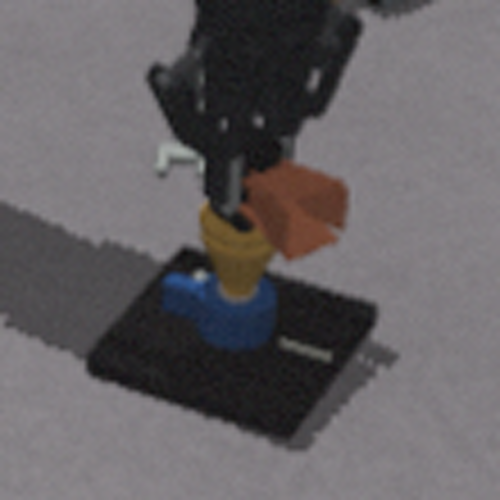

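The copper now faces about -12°, so both swings are done and it is still seated. Next: return to the line, unload and release.

```bash
python3 - <<'E'
from sw import *
*A,z=np.load("A.npy"); A=np.array(A); d=1.5
for y in(-3,4,11,16,19):
    f=go(A,z,y,d); A=A+0.1*f[:2]; z-=np.clip((9.5-f[2])*.1,-.3,.3)
for k in range(4):
    if f[2]<5: break
    z+=np.clip((f[2]-4)*.12,0.1,.7); f=go(A,z,19,d); A=A+0.1*f[:2]
ctrl.gripper_to(40); ctrl.hold(.2); ctrl.gripper_to(62); s=sensors.read_state(); print(s["grip_width"],s["t"],F())
e=s["eef_pos"]; print(ctrl.move_l([e[0],e[1],180],vel=60,threshold=6))
e=sensors.read_state()["eef_pos"];print(e)
E
```

```text
yaw -3 -3.0 A [522.08 188.48] z 130.52 t 29.06 eef [525.12 187.98 131.61] f [0.3 0.1 9.9] tz [ 0.06 -0.04  0.11] w 25.1
yaw 4 4.0 A [522.11 188.49] z 130.56 t 29.41 eef [525.16 188.16 131.64] f [ 0.7 -0.3  9.3] tz [0.02 0.03 0.07] w 25.3
yaw 11 11.0 A [522.18 188.46] z 130.54 t 29.76 eef [525.08 188.33 131.57] f [-0.3  0.1  9.2] tz [0.06 0.04 0.12] w 25.2
yaw 16 16.0 A [522.15 188.47] z 130.51 t 30.08 eef [525.07 188.41 131.56] f [-0.   0.3  9.3] tz [0.04 0.03 0.08] w 25.5
yaw 19 19.0 A [522.15 188.5 ] z 130.49 t 30.41 eef [525.08 188.51 131.58] f [ 0.  -0.1  9.5] tz [ 0.   -0.02 -0.06] w 25.6
yaw 19 19.0 A [522.15 188.49] z 131.16 t 30.73 eef [524.92 188.53 131.81] f [ 2.3 -1.1  7.7] tz [-0.15 -0.5  -0.05] w 25.7
yaw 19 19.0 A [522.38 188.37] z 131.6 t 31.06 eef [524.81 188.57 131.98] f [ 3.6 -2.1  7.1] tz [-0.39 -0.92 -0.01] w 25.2
yaw 19 19.0 A [522.74 188.16] z 131.97 t 31.38 eef [524.81 188.51 132.12] f [ 5.  -2.1  6.5] tz [-0.33 -1.07 -0.03] w 25.4
yaw 19 19.0 A [523.24 187.95] z 132.28 t 31.71 eef [524.86 188.48 132.26] f [ 5.  -1.2  6. ] tz [-0.22 -1.05 -0.02] w 25.4
61.57155305604945 32.5417 [-0.18932497  0.30135064 -0.19128731]
False
[524.30867631 188.37508111 179.58049625]
```

```bash
python3 - <<'E'
from h import *
e=sensors.read_state()["eef_pos"]; ctrl.move_l([e[0],e[1],230],vel=150)
ctrl.move_ptp([400,-300,260],R(0)); print(sensors.read_state()["t"])
for n in("side","top"):
    p,d=optics.grab_frame(n); cv2.imwrite(f"pics/{n}6.png",p[:,:,::-1]);np.save(f"{n}6.npy",d)
    im=cv2.imread(f"pics/{n}6.png");C=cloud(n,d);h,s,v=cv2.split(cv2.cvtColor(im,cv2.COLOR_BGR2HSV));zz=C[...,2]
    reg=np.hypot(C[...,0]-523,C[...,1]-187)<90
    cop=(h<14)&(s>110)&reg&(zz>60)
    P=C[cop&(zz>130)];print(n,len(P),cv2.minAreaRect(P[:,:2].astype(np.float32)),np.percentile(C[cop][:,2],[2,98]),C[cop].mean(0))
    blk=reg&(v<70)&(zz>135)&(s<110);P=C[blk];print("blk",len(P),cv2.minAreaRect(P[:,:2].astype(np.float32)),P.mean(0),np.percentile(P[:,2],[5,50,95]))
a=cv2.imread("pics/side6.png")[155:265,310:420];b=cv2.imread("pics/top6.png")[195:305,195:305]
cv2.imwrite("pics/c6.png",np.hstack([cv2.resize(a,(400,400),interpolation=2),cv2.resize(b,(400,400),interpolation=2)]))
E
```

```text
35.9667
side 157 ((558.7579345703125, 200.41439819335938), (45.5618896484375, 43.93430709838867), 16.4960880279541) [106.52331382 143.7312735 ] [564.17029373 195.05532355 128.26948939]
blk 114 ((525.5355224609375, 185.19805908203125), (30.596445083618164, 22.451618194580078), 16.261138916015625) [527.51554105 182.60523077 144.06511278] [135.74432835 145.67747295 149.43453746]
top 230 ((558.1154174804688, 198.89109802246094), (46.39265060424805, 38.42530059814453), 16.02981948852539) [115.47740992 146.69022739] [559.50872218 198.29010394 136.69635535]
blk 103 ((522.08642578125, 185.7410430908203), (28.752628326416016, 24.80901336669922), 16.197994232177734) [522.37078394 185.02398751 145.67119735] [140.53400775 145.65903895 150.42028247]
```

View pics/c6.png

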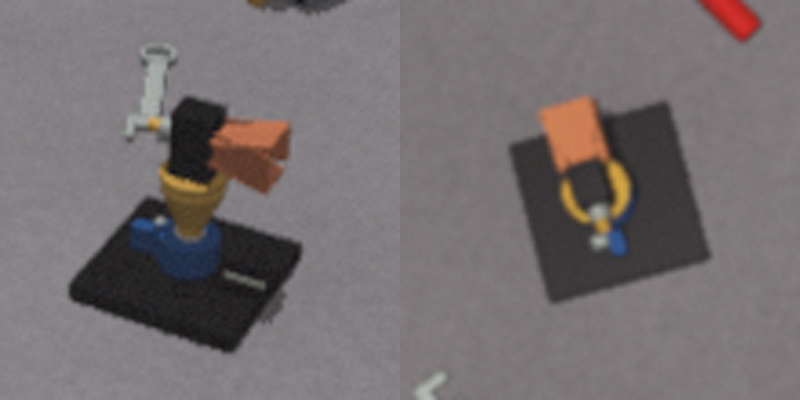

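View pics/side6.png

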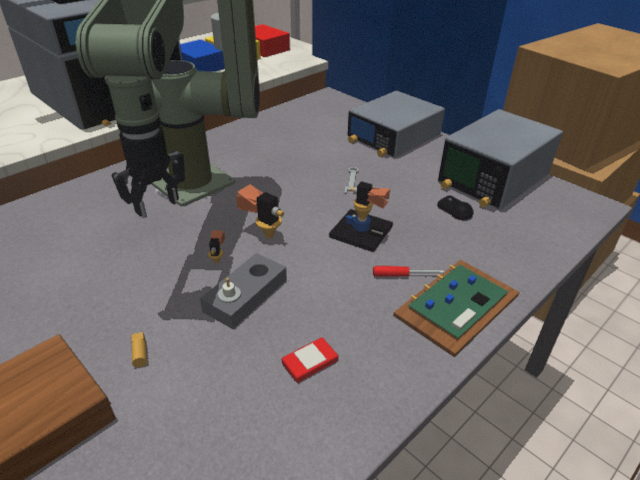

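After release the horn is upright in the cup at side px (364,200). Its yaw is about 16–17° against the line's 17.3°. The bystanders look untouched and the arm is well clear. While I unloaded, the arm rose 0.68 mm and the cup spring followed by about 0.58 mm, so the foot stayed home. Handing in.

```bash
python3 - <<'E'
from plant import ctrl
ctrl.finish_job()
E
```

```text
the job is handed in; nothing more can be done
```

I moved the horn from the parking block to the blue stand's cup, did the press and both swings, released it and handed the job in at about 36 s. No verdict was reported. I couldn't read the pin and cup joints directly, so "home" rests on force, height and camera evidence.

- **Seating:** the first contact was off-centre, with about 2.9 N sideways. I shifted the horn in small steps until the sideways force was under 1 N. The highest push I read was 11.6 N, against the 12 N target. The press was about 11 N, which is roughly 2 mm of cup travel.
- **Swings:** the gripper turned 27.7° counter-clockwise and 26.3° clockwise of the line, under about 10 N. The side camera put the horn itself at about +24° and -29°, so both clear the 15° needed.
- **Final state:** both cameras show it upright and facing about 16–17°, against 17.3° for the white line. The arm is clear, and the bystanders look undisturbed by eye (not measured).
- **Checks that were weaker:**
  - While I eased off before letting go, the sideways force rose to about 5 N. The gripper rose only about 0.1 mm more than the cup's spring did, so I judged the foot still home.
  - The cameras read the top of the grip block about 1–2 mm lower than I expected. That is within their calibration error, but it means they can't confirm the final 1.2 mm seating limit on their own.

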